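# Hold the lamp house's spring shutter at half aperture

## Robot

A 6-joint arm with a two-finger parallel gripper is mounted at the origin on the work surface. World frame = base frame: x ahead of the robot, y to its left, z up, the work surface at z = 0. Lengths are in m, angles in rad, forces in N, time in s.
With the tool pointing down it reaches from about 0.35 to 0.975 m from the base axis. Payload 4.9 kg.
Tool frame: the origin (TCP) lies at the very end of the fingers, on their centre line; the grasp point (between the pads) lies 19 mm behind it (ctrl.grasp_offset is the distance from the TCP to the grasp point, in m); y points along the fingers, z is the direction in which the jaws open and shut, and the axes are right-handed (so a half turn about y gives the same grasp; the last joint's range is limited). The gripper opens to 85 mm and grips with 20 to 120 N. Pads are 22 mm wide; open, the fingers measure 114 mm over their backs; the gripper's body (76 mm by 85 mm) begins 54 mm behind the grasp point. The pads swing forward as they close: fully open they stand 13 mm farther back than shut.
Start: joints at [-1.364, 0.053, 1.613, -0, 1.476, -0.119], TCP at [0.2, -0.592, 0.231] pointing down, gripper open.
Joint ranges: [-3.01, 3.01], [-1.01, 2.22], [0.06, 2.58], [-1.02, 4.17], [0.09, 2.62], [-3.14, 3.14]. Speed limits (rad/s): [2.57, 2.57, 3.14, 3.14, 3.14, 3.14].

## Interface

Orientations are given as a rotation vector (axis times angle).
In Python, from station import ctrl, eyes, finish_job, find_in, regions_of, pinpoint gives the robot as it stands.
- The arm moves only by the tool play_rows, never from a script. Its argument "moves" is a list of rows, each an object of numbers: "x", "y", "z": the shift along the world's x, y, z in cm; "turn": the turn about the world's z in degrees; "jaw": the finger opening in cm, from 0 to 8.54. A call has 1 to 8 rows; each row shifts and turns the commanded pose from where the row before left it; what a row does not reach is not made up. A row lasts 1/12 s, in which the tool goes at most 41.7 mm and 7.16 degrees, less where a joint would pass 70% of its speed; a pose out of reach is approached as far as the arm can. A call is refused whole if a number of a shift passes 4.17 or a number of a turn 7.16, either way. A call with a gripper value outside its range is refused whole. The fingers move at their own pace and stop on an object; "squeeze" is the grip in N (left out, the last holds). Time passes only in rows, so rows that do not move let the fingers close. It gives the time, the measured TCP pose, the force and the opening at its end, in the units of the state.
- ctrl.get_obs(): the state, without advancing time (a new reading comes with each control period).
- eyes.get_image(name): name is "side" or "top"; returns a dict with "img" (400x640x3 uint8, red, green, blue), "camera_matrix" (3x3 intrinsics, pixels), "cam_to_world" (4x4, takes a point from camera to world coordinates). Camera axes: x right, y up, looking along -z (the intrinsics and any distortion apply to the point x, -y, -z); pixel columns grow to the right and rows downward; lengths in m; the calibration is good to about 2 mm. A picture is of the moment at which its call begins. There is no depth.
- finish_job(): hands the job in, once; it reports no verdict.
Trained networks look in the newest picture that a camera, given by its name, has taken for a name from the list of things; names that differ only in an ending like _2 or _b are one class to them, and where a whole thing is asked for, a point or a joint stands for the part that bears it (a point fixed in the world has none). Each returns a list of dicts, best first, with "score" (0 to 1); they miss things now and then, are a little off and sometimes report something else, mostly with a low value. They report only what shows in the picture. A call takes as long as a camera call. They do not tell look-alikes from the thing itself.
- find_in(camera, query): "point" ([column, row] in pixels, amid what is visible of it).
- regions_of(camera, query): "pixels" (400x640 bool, what is visible of it) and "point" ([column, row] in pixels, amid what is visible of it).
- pinpoint(camera, query): "point" ([column, row] in pixels: a listed point, or the origin of a listed thing).
The state is a dict: "t": time; "q": joint angles; "dq": joint speeds; "effort": joint torques, N m; "tool_pos": TCP position; "tool_rot": TCP orientation; "contact_force": force on the tool from outside, world axes, zero at the start; "wrist_torque": the same for the moment, N m; "opening": finger opening in m.
Only numpy, scipy, OpenCV 4.12 (cv2) and the standard library are available. Lean on these libraries where they do the work, as an engineer would, in place of code of your own. Each camera call takes 0.05 s, during which the arm holds its last target.

## Task

Take the flat-bladed spatula, lever up the cover of the lamp house's shutter bay with its blade at the pry notch, get the cover swung right back past upright, where it stays, and lay the spatula back on the bench. Then take the sprung shutter tab in the bay with the gripper's fingers and slide it from its shut end to half travel, never letting it run on to fully open, so that the flask gets half the light. Finish while still holding the tab there; leave the glassware and the other tools where they are.

Things in the scene. Friction and masses are not known exactly. Their poses are not given: they have to be found in the camera images.
- lamp_house: Grey lamp house, fixed, 240 mm long (x), 150 wide (y); origin on the bench under the cover's hinge line, midway across. Its x runs from its front face (115 mm before the origin) to its rear (fins end at 146), its y to the side with the 56 mm black lens barrel (reaches y = 143 mm). Rear part (x > 0) 128 mm high; front part is the shutter bay: deck 100 mm up, 138 mm wide between side cheeks 24 mm high.
- notch (a point): Middle of the pry notch, at deck level (100 mm up) on the front face; axes as the lamp house's. With the cover shut it is an opening 44 mm wide, 9 mm high between the deck and the cover's front skirt, entered along +x; 31 mm clear behind it up to the shutter tab. Beside it a sill, 6 mm thick, stands 9 mm above the deck; before it a dark ledge, 44 mm wide, juts out 13 mm at deck level.
- hinge (a point): Middle of the cover's hinge line, at the front upper edge of the rear part, 128 mm above the bench, 115 mm behind the front face; the hinge lies along the lamp house's y.
- cover (a joint): Angle of the cover: 0 shut, growing as its front edge rises, 1.57 upright, 1.92 at its stop, leaning back. A stiff friction hinge holds it wherever it is left; about 2.5 N up at the front edge moves it.
- cover_plate: The cover: a plain grey plate 113 mm (x) by 150 mm (y), 4 mm thick, lying flush with the top of the rear part, with a 4 mm thick front skirt that reaches 19 mm below its top face, over its full width. No handle. Origin on the hinge line; it turns with the cover.
- spatula: Laboratory spatula, 195 mm long, lying flat, about 75 g. Brown wooden handle 100 mm long, 16 wide, 14 high (x -50 to 50 mm); flat steel blade 20 mm wide, 2.5 mm thick over its last 61 mm, a narrower neck behind it. Origin at the middle of the handle's underside; x points from handle to blade, z up. Centre of mass in the handle's front half.
- spatula_tip (a point): Middle of the blade's end edge, 145 mm ahead of the spatula's origin and 7 mm above the handle's underside (half the blade's thickness above and below it).
- shutter (a joint): Travel of the shutter: 0 shut, grows as the tab moves along the lamp house's +x (from the notch towards the hinge), 0.048 m fully open; half travel is 0.024 m. A spring shuts it: 2 N at the start of travel, 8 N at half, 14 N fully open; it returns if let go.
- shutter_tab: The shutter's black grip tab, on the deck in the middle of the bay: 12 mm (x) by 20 mm (y), top 18 mm above the deck. Origin at deck level under its centre: 78 mm before the hinge line when shut, 54 at half travel, 30 fully open. White marks beside its slot show shut, half (longest mark) and full, against the white line across its top.
- tab_top (a point): Centre of the tab's top face, 118 mm above the bench.
- stand: Retort stand with a round flask in front of the lens barrel, fixed, on the lamp house's +y side; its 12 mm rod is 350 mm high, its base plate 125 x 190 mm. Origin on the bench under the flask's centre; the rod stands 105 mm from it along the stand's y.
- erlenmeyer: Bystander: conical glass flask, 68 mm across the base, 110 mm tall; origin at the centre of its underside.
- beaker: Bystander: glass beaker, 68 mm across, 90 mm tall; origin at the centre of its underside.
- amber_bottle: Bystander: amber reagent bottle with a black cap, 60 mm across, 130 mm tall; origin at the centre of its underside.
- stopper: Bystander: black rubber stopper, 40 mm across, 28 mm tall; origin at the centre of its underside.
- dish: Bystander: shallow white porcelain dish, 84 mm across, 16 mm tall; origin at the centre of its underside.
- scoop: Bystander: steel spoon-ended scoop, 170 mm long, lying near the spatula (its bowl is round and hollow, unlike the spatula's flat blade).
- forceps: Bystander: steel forceps, 145 mm long, 14 mm high, lying near the spatula (two thin legs that meet at the tips).
There are look-alikes about, which are no part of the job. What is shaped like the spatula but red or turquoise is not meant.

How it is judged:
By the outcome, as a careful person would: the job done as asked, in the order asked, and still so for the second after the job is handed in, while the arm keeps its last pose, push and grip.
It also fails if it takes over 58 s, if anything falls off the work surface, if the arm or the gripper's body presses on something with over 40 N, if the wrist force passes 120 N, or if a joint passes its speed limit or range.

## Working session

There is one attempt and no reset: what is moved stays moved. The work goes in short steps, Python scripts to look and compute and a tool call to move; the robot and the scene stay as the last step left them, time stands still between calls to the robot, and variables do not carry over. Pictures are saved under pics/ and viewed, and the job is handed in when it is done.

Besides the shell and the picture viewer there is one more tool, called after "Emit:" as name([rows], argument=value, ...), one row to a line, values as JSON. play_rows: Moves the arm, as the interface text tells. Its arguments: {"type":"object","properties":{"moves":{"type":"array"},"squeeze":{"type":"number"}},"required":["moves"]}

```bash
ls; mkdir -p pics; python3 - <<'E'
from station import ctrl, eyes, find_in, pinpoint
import cv2
for c in ("side","top"):
    r=eyes.get_image(c); cv2.imwrite(f"pics/a_{c}.png",r["img"][:,:,::-1])
    print(c,r["camera_matrix"].round(1).tolist(),r["cam_to_world"].round(3).tolist(), [k for k in r])
    for q in ["lamp_house","notch","hinge","spatula","spatula_tip","shutter_tab","tab_top","stand","scoop","forceps","cover_plate"]:
        print(q,[(round(d["score"],2),[round(float(v)) for v in d["point"]]) for d in pinpoint(c,q)][:4])
print(ctrl.get_obs(), ctrl.grasp_offset)
E
```

```text
pics
side [[425.9, 0.0, 323.6], [0.0, 425.9, 200.3], [0.0, 0.0, 1.0]] [[0.999, 0.041, -0.035, 0.419], [-0.054, 0.722, -0.69, -1.21], [-0.003, 0.691, 0.723, 1.174], [0.0, 0.0, 0.0, 1.0]] ['img', 'camera_matrix', 'cam_to_world']
lamp_house [(0.84, [379, 172]), (0.18, [354, 156])]
notch [(0.65, [353, 157])]
hinge [(0.87, [383, 153])]
spatula [(0.84, [290, 372]), (0.75, [252, 246]), (0.7, [312, 258]), (0.66, [328, 310])]
spatula_tip [(0.97, [340, 396]), (0.82, [356, 253]), (0.69, [252, 281]), (0.67, [303, 277])]
shutter_tab []
tab_top []
stand [(0.88, [368, 140]), (0.54, [317, 224])]
scoop [(0.77, [316, 238]), (0.51, [366, 141]), (0.42, [382, 233]), (0.41, [318, 226])]
forceps [(0.73, [320, 223])]
cover_plate [(0.95, [380, 154])]
top [[455.6, 0.0, 319.7], [0.0, 455.6, 198.5], [0.0, 0.0, 1.0]] [[0.021, 0.997, -0.072, 0.334], [-1.0, 0.02, -0.013, -0.206], [-0.011, 0.072, 0.997, 1.838], [0.0, 0.0, 0.0, 1.0]] ['img', 'camera_matrix', 'cam_to_world']
lamp_house [(0.66, [266, 139]), (0.16, [329, 201])]
notch [(0.77, [262, 160])]
hinge [(0.84, [262, 133])]
spatula [(0.74, [348, 261]), (0.74, [4
[... 291 characters left out ...]
264, 130]), (0.66, [185, 211]), (0.43, [365, 210])]
{'t': 1.2, 'q': array([-1.36396741e+00,  5.26875564e-02,  1.61288002e+00, -1.05568736e-05,
        1.47598782e+00, -1.18990847e-01]), 'dq': array([ 0.00021092,  0.00096982,  0.00016235,  0.00251167,  0.00046333,
       -0.00165728]), 'effort': array([ 9.90496919e-04, -3.93681836e+01, -3.70453298e+01, -6.69443330e-05,
        5.63211124e-04, -1.73540499e-06]), 'tool_pos': array([ 0.200055  , -0.59210991,  0.23132325]), 'tool_rot': array([-0.33616117,  2.04509098, -2.04516909]), 'contact_force': array([-0.65378546, -0.32299803, -0.70669199]), 'wrist_torque': array([ 0.04605505, -0.03920845,  0.0386192 ]), 'opening': 0.0851755672081293} 0.0187
```

View pics/a_side.png

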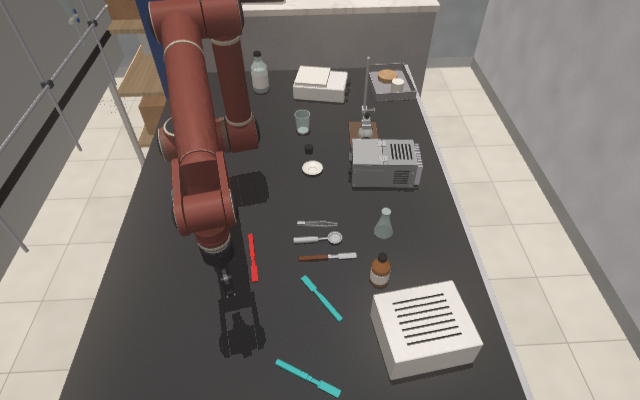

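View pics/a_top.png

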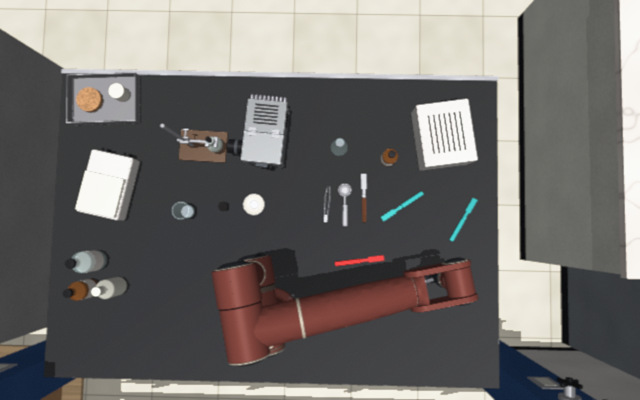

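The spatula candidates in the side view are red (252,257), turquoise (321,297), turquoise (308,378) and brown with a steel blade (327,257), which is (363,197) in the top view. The scoop is at (318,238) and the forceps at (318,223). I choose the brown one with the flat steel blade. Next I'll check crops and work out its pose.

```bash
cat > h.py <<'E'
import numpy as np, cv2
from station import ctrl, eyes, find_in, regions_of, pinpoint
def P(r): return r["camera_matrix"], r["cam_to_world"]
def ray(r,p):
    K,T=P(r); v=np.array([(p[0]-K[0,2])/K[0,0],-(p[1]-K[1,2])/K[1,1],-1.0])
    return T[:3,3], T[:3,:3]@v
def atz(r,p,z):
    o,d=ray(r,p); return o+d*(z-o[2])/d[2]
def proj(r,X):
    K,T=P(r); X=np.atleast_2d(X); c=(X-T[:3,3])@T[:3,:3]
    return np.c_[K[0,2]+K[0,0]*c[:,0]/-c[:,2], K[1,2]-K[1,1]*c[:,1]/-c[:,2]]
def tri(r1,p1,r2,p2):
    A=[];b=[]
    for r,p in((r1,p1),(r2,p2)):
        o,d=ray(r,p); d=d/np.linalg.norm(d); M=np.eye(3)-np.outer(d,d); A.append(M); b.append(M@o)
    return np.linalg.lstsq(np.vstack(A),np.hstack(b),rcond=None)[0]
def crop(r,x0,y0,x1,y1,s,name,pts=[]):
    im=cv2.resize(r["img"][y0:y1,x0:x1,::-1],None,fx=s,fy=s,interpolation=cv2.INTER_CUBIC)
    for p in pts:
        cv2.circle(im,(int(((p[0]+.5)-x0)*s),int(((p[1]+.5)-y0)*s)),2,(0,0,255),-1)
    cv2.imwrite(f"pics/{name}.png",im)
E
python3 - <<'E'
from h import *
S=eyes.get_image("side"); 
crop(S,285,205,405,285,6,"b_side_sp"); crop(S,335,120,435,200,7,"b_side_lh")
def best(c,q,n=1): 
    return [d["point"] for d in pinpoint(c,q) if d["score"]>.4]
qs=["notch","hinge","lamp_house","cover_plate","spatula","spatula_tip","stand","erlenmeyer","amber_bottle","dish","scoop","forceps"]
ds={q:best("side",q) for q in qs}
T=eyes.get_image("top")
crop(T,310,160,390,240,7,"b_top_sp"); crop(T,215,85,305,175,6,"b_top_lh")
dt={q:best("top",q) for q in qs}
for q in qs:
    if ds[q] and dt[q]:
        print(q,tri(S,ds[q][0],T,dt[q][0]).round(4))
for q in ("spatula","spatula_tip"):
    print(q,[(np.round(p,1).tolist(),atz(S,p,.007).round(4).tolist()) for p in ds[q]]); print([(np.round(p,1).tolist(),atz(T,p,.007).round(4).tolist()) for p in dt[q]])
m=regions_of("top","spatula")
for d in m: print("top",d["score"],d["point"],d["pixels"].sum())
# colour segmentation of handle
for n,r in(("S",S),("T",T)):
    hsv=cv2.cvtColor(r["img"],cv2.COLOR_RGB2HSV)
E
```

```text
notch [0.5153 0.0354 0.0718]
hinge [0.7057 0.0437 0.125 ]
lamp_house [0.7021 0.0277 0.0159]
cover_plate [0.7048 0.0437 0.1237]
spatula [ 0.4158 -0.2443 -1.0932]
spatula_tip [ 0.6107 -0.4589 -0.9532]
stand [ 0.6813  0.2496 -0.0119]
erlenmeyer [ 0.6925 -0.2505 -0.0185]
amber_bottle [ 0.6415 -0.4487 -0.0153]
scoop [ 0.444  -0.2767  0.0035]
forceps [ 0.4557 -0.2062 -0.0072]
spatula [([291.7, 370.0], [0.3543, -0.7341, 0.007]), ([250.2, 248.2], [0.2133, -0.308, 0.007]), ([316.2, 259.1], [0.4371, -0.3661, 0.007]), ([328.4, 309.1], [0.4664, -0.5542, 0.007])]
[([325.6, 199.5], [0.4623, -0.2064, 0.007]), ([457.5, 229.2], [0.3541, -0.7356, 0.007]), ([366.2, 208.7], [0.4286, -0.3702, 0.007]), ([347.2, 261.3], [0.2172, -0.2975, 0.007]), ([412.2, 196.7], [0.4807, -0.5542, 0.007])]
spatula_tip [([339.6, 395.0], [0.4803, -0.8072, 0.007]), ([255.6, 281.9], [0.2394, -0.4446, 0.007]), ([355.4, 256.4], [0.5692, -0.3624, 0.007]), ([303.7, 277.3], [0.3937, -0.4357, 0.007]), ([382.7, 235.5], [0.6744, -0.2779, 0.007])]
[([365.0, 174.1], [0.5684, -0.3634, 0.007]), ([383.3, 255.0], [0.2453, -0.4408, 0.007]), ([478.1, 198.4], [0.4792, -0.818, 0.007]), ([380.6, 217.6], [0.3941, -0.4284, 0.007])]
top 0.71 [355.2, 261.5] 217
top 0.7 [399.6, 207.4] 170
top 0.6 [464.0, 216.2] 189
top 0.5 [361.9, 193.6] 193
```

View pics/b_side_sp.png

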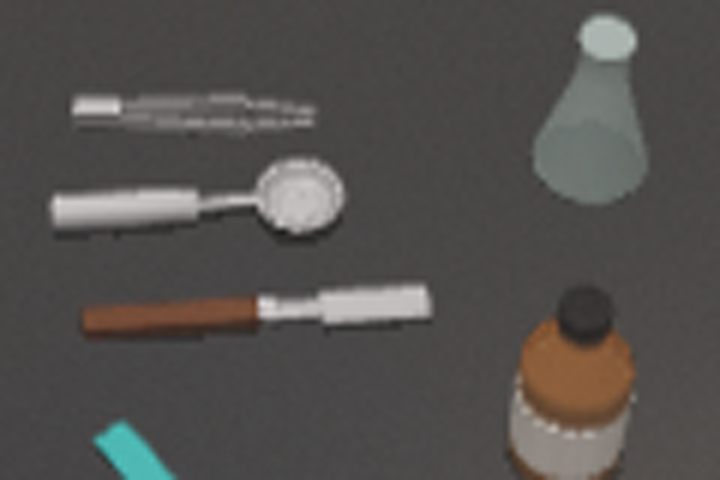

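View pics/b_side_lh.png

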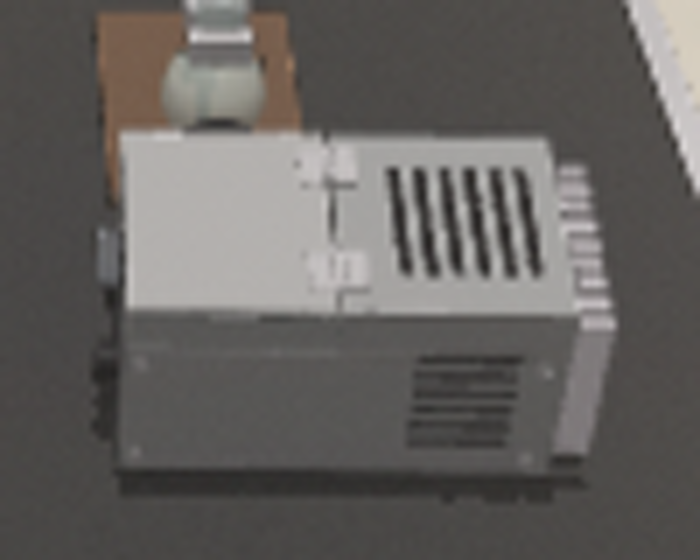

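View pics/b_top_sp.png

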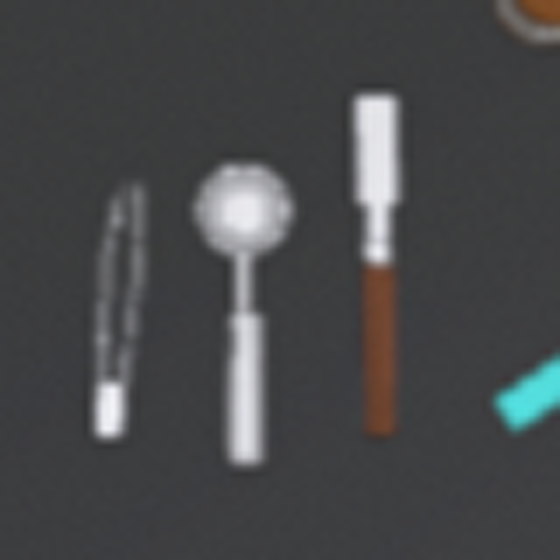

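View pics/b_top_lh.png

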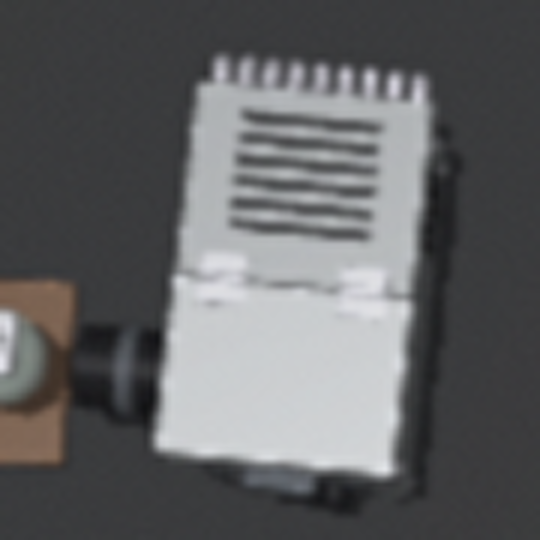

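```bash
cat > fit.py <<'E'
from h import *
from scipy.optimize import least_squares
def up(pts,x0,y0,s): return (np.array(pts,float)+.5)/s-.5+np.array([x0,y0])
def tf(p,L):
    c,s=np.cos(p[2]),np.sin(p[2]); L=np.array(L,float)
    return np.c_[p[0]+c*L[:,0]-s*L[:,1],p[1]+s*L[:,0]+c*L[:,1],L[:,2]]
E
python3 - <<'E'
from fit import *
S=eyes.get_image("side");T=eyes.get_image("top")
L=[[-.115,.075,.128],[-.115,-.075,.128],[.125,-.075,.128],[.125,.075,.128]]
tp=up([[155,450],[395,473],[430,102],[197,80]],215,85,6)
sp=up([[120,133],[125,311],[578,318],[548,137]],335,120,7)
f=lambda p:np.r_[(proj(T,tf(p,L))-tp).ravel(),(proj(S,tf(p,L))-sp).ravel()]
for nm,g in(("both",f),("T",lambda p:f(p)[:8]),("S",lambda p:f(p)[8:])):
    r=least_squares(g,[.7,.04,0]);print(nm,r.x.round(4),np.degrees(r.x[2]).round(2),r.fun.round(1))
# spatula
L2=[[.145,0,.007],[.05,0,.012],[-.05,0,.013]]
t2=up([[377,94],[377,263],[379,437]],310,160,7)
L3=[[.145,0,.007]]; 
s2=up([[431,302],[258,299],[82,312]],285,205,6); L3=[[.145,0,.007],[.05,0,.014],[-.05,0,.014]]
g=lambda p:np.r_[(proj(T,tf(p,L2))-t2).ravel(),(proj(S,tf(p,L3))-s2).ravel()]
for nm,h in(("both",g),("T",lambda p:g(p)[:6]),("S",lambda p:g(p)[6:])):
    r=least_squares(h,[.43,-.36,0]);print(nm,r.x.round(4),np.degrees(r.x[2]).round(2),r.fun.round(1))
E
```

```text
both [ 0.7075  0.0352 -0.0766] -4.39 [ 0.3  0.1 -0.5  0.1  0.2 -0.1  0.1 -0.  -0.2  0.   0.  -0.2  0.4 -0.3
 -0.2  0.2]
T [ 0.7076  0.0353 -0.0737] -4.22 [ 0.3  0.2 -0.4 -0.   0.1 -0.2  0.  -0. ]
S [ 0.7074  0.0349 -0.0815] -4.67 [-0.1 -0.  -0.1 -0.2  0.3 -0.1 -0.1  0.3]
both [ 0.4266 -0.3579  0.0116] 0.66 [-0.2  0.3 -0.2 -0.5 -0.5 -0.4 -0.5 -0.   0.3  0.8 -0.2  0.2]
T [ 0.4257 -0.3593  0.0176] 1.01 [-0.1  0.5  0.1 -0.3 -0.1 -0.2]
S [ 0.4272 -0.3563  0.0055] 0.31 [-0.4 -0.2  0.4  0.5 -0.1 -0.2]
```

The brown spatula fits at (0.4265, -0.358) with yaw about 0.7°. The lamp house is at (0.7075, 0.0352) with yaw -4.4°. Next is the tool yaw.

```bash
cat > st.py <<'E'
from station import ctrl
import numpy as np
from scipy.spatial.transform import Rotation as R
o=ctrl.get_obs(); M=R.from_rotvec(o["tool_rot"]).as_matrix()
print("t",round(o["t"],2),"tcp",o["tool_pos"].round(4),"jaw axis yaw",np.degrees(np.arctan2(M[1,2],M[0,2])).round(2),"fing",M[:,1].round(3),"q",o["q"].round(2),"F",o["contact_force"].round(1),"op",round(o["opening"],4))
E
python3 st.py
```

```text
t 2.65 tcp [ 0.2    -0.5921  0.2313] jaw axis yaw -71.34 fing [-0.  0. -1.] q [-1.36  0.05  1.61 -0.    1.48 -0.12] F [-0.5 -0.1 -0.4] op 0.0855
```

Emit:
play_rows([
  {"x": 3, "y": 2.9, "z": -1, "turn": -2.2, "jaw": 5},
  {"x": 3, "y": 2.9, "z": -1, "turn": -2.2, "jaw": 5},
  {"x": 3, "y": 2.9, "z": -1, "turn": -2.2, "jaw": 5},
  {"x": 3, "y": 2.9, "z": -1, "turn": -2.2, "jaw": 5},
  {"x": 3, "y": 2.9, "z": -1, "turn": -2.2, "jaw": 5},
  {"x": 3, "y": 2.9, "z": -1, "turn": -2.2, "jaw": 5},
  {"x": 3, "y": 2.9, "z": -1, "turn": -2.3, "jaw": 5},
  {"x": 3.1, "y": 3.0, "z": -1, "turn": -2.3, "jaw": 5},
])

```text
t: 3.32
tool_pos: [0.4343, -0.3652, 0.1537]
tool_rot: [-0.014, 2.214, -2.215]
contact_force: [0.3, -0.3, 0.6]
opening: 0.0501
```

Emit:
play_rows([
  {"z": 0},
  {"z": 0},
])

```text
invalid input
```

```bash
python3 st.py; python3 - <<'E'
from h import *
S=eyes.get_image("side");crop(S,260,180,400,290,5,"c_side")
T=eyes.get_image("top");crop(T,310,150,430,250,6,"c_top")
E
```

```text
t 3.32 tcp [ 0.4343 -0.3652  0.1537] jaw axis yaw -89.26 fing [ 0. -0. -1.] q [-0.83 -0.02  1.82 -0.    1.34  0.73] F [ 0.3 -0.3  0.6] op 0.0501
```

Emit:
play_rows([
  {"x": 0, "y": 0, "z": -1, "turn": 0, "jaw": 5},
  {"x": 0, "y": 0, "z": 0, "turn": 0, "jaw": 5},
])

```text
t: 3.58
tool_pos: [0.4323, -0.3665, 0.1422]
tool_rot: [-0.019, 2.216, -2.213]
contact_force: [-0.9, 0.2, -0.6]
opening: 0.05
```

```bash
python3 st.py; python3 - <<'E'
from h import *
S=eyes.get_image("side");crop(S,260,180,400,290,5,"c_side")
T=eyes.get_image("top");crop(T,310,150,430,250,6,"c_top")
E
```

```text
t 3.58 tcp [ 0.4323 -0.3665  0.1422] jaw axis yaw -89.11 fing [-0.002  0.001 -1.   ] q [-0.83 -0.01  1.83 -0.    1.32  0.72] F [-0.9  0.2 -0.6] op 0.05
```

View pics/c_side.png

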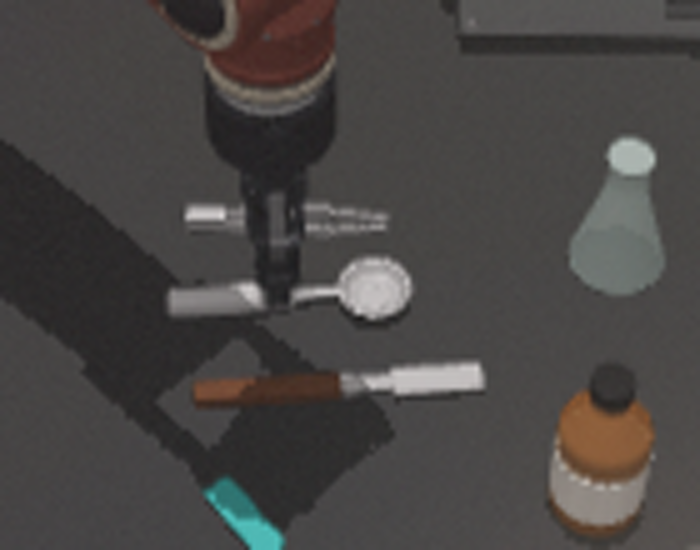

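View pics/c_top.png

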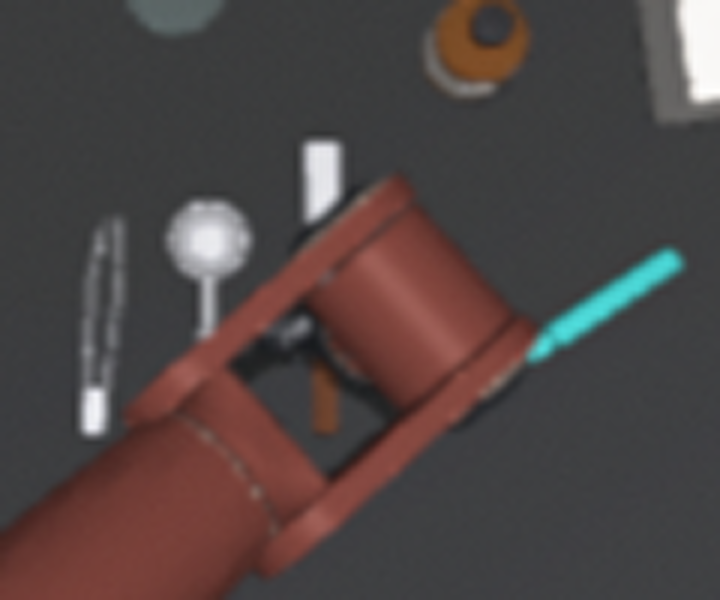

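The side view shows the gripper above the brown spatula at crop (270,388), and its surroundings are clear. I'll correct the position and descend.

Emit:
play_rows([
  {"x": 0.5, "y": 0.4, "z": -2, "turn": -0.2, "jaw": 5},
  {"x": 0.4, "y": 0.4, "z": -2, "turn": 0, "jaw": 5},
  {"x": 0, "y": 0, "z": -2, "turn": 0, "jaw": 5},
  {"x": 0, "y": 0, "z": -2, "turn": 0, "jaw": 5},
  {"x": 0, "y": 0, "z": -2, "turn": 0, "jaw": 5},
  {"x": 0, "y": 0, "z": -1, "turn": 0, "jaw": 5},
  {"x": 0, "y": 0, "z": 0, "turn": 0, "jaw": 5},
])

```text
t: 4.27
tool_pos: [0.44, -0.3583, 0.0313]
tool_rot: [-0.014, 2.222, -2.214]
contact_force: [-0.2, 0.3, -0.3]
opening: 0.0504
```

```bash
python3 st.py
```

```text
t 4.27 tcp [ 0.44   -0.3583  0.0313] jaw axis yaw -89.45 fing [-0.003  0.004 -1.   ] q [-0.81  0.13  1.89 -0.    1.13  0.75] F [-0.2  0.3 -0.3] op 0.0504
```

Emit:
play_rows([
  {"x": 0.1, "y": 0, "z": -1.3, "turn": 0, "jaw": 5},
  {"x": 0, "y": 0, "z": -1.0, "turn": 0, "jaw": 5},
  {"x": 0, "y": 0, "z": -0.4, "turn": 0, "jaw": 5},
  {"x": 0, "y": 0, "z": 0, "turn": 0, "jaw": 5},
])

```text
t: 4.6
tool_pos: [0.4426, -0.3582, 0.0058]
tool_rot: [-0.014, 2.218, -2.215]
contact_force: [-0.2, 0.3, 0.3]
opening: 0.0498
```

Emit:
play_rows([
  {"x": 0, "y": 0, "z": 0, "turn": 0, "jaw": 2},
  {"x": 0, "y": 0, "z": 0, "turn": 0, "jaw": 2},
  {"x": 0, "y": 0, "z": 0, "turn": 0, "jaw": 1},
  {"x": 0, "y": 0, "z": 0, "turn": 0, "jaw": 0.5},
  {"x": 0, "y": 0, "z": 0, "turn": 0, "jaw": 0},
  {"x": 0, "y": 0, "z": 0, "turn": 0, "jaw": 0},
], squeeze=90)

```text
t: 5.1
tool_pos: [0.4438, -0.3594, 0.0081]
tool_rot: [-0.012, 2.213, -2.216]
contact_force: [-0.8, 1.3, 5.8]
opening: 0.0125
```

```bash
python3 st.py
```

```text
t 5.1 tcp [ 0.4438 -0.3594  0.0081] jaw axis yaw -89.33 fing [ 0.001 -0.001 -1.   ] q [-0.81  0.17  1.89  0.    1.08  0.75] F [-0.8  1.3  5.8] op 0.0125
```

Emit:
play_rows([
  {"x": 0, "y": 0, "z": 0, "turn": 0, "jaw": 0},
  {"x": 0, "y": 0, "z": 0, "turn": 0, "jaw": 0},
])

```text
t: 5.27
tool_pos: [0.4438, -0.3594, 0.0081]
tool_rot: [-0.012, 2.214, -2.216]
contact_force: [-0.2, 0.2, 5.8]
opening: 0.0127
```

```bash
python3 st.py; python3 - <<'E'
from h import *
S=eyes.get_image("side");crop(S,280,200,380,280,7,"d_side")
T=eyes.get_image("top");crop(T,310,150,430,250,6,"d_top")
E
```

```text
t 5.27 tcp [ 0.4438 -0.3594  0.0081] jaw axis yaw -89.33 fing [ 0.001 -0.001 -1.   ] q [-0.81  0.17  1.89  0.    1.08  0.75] F [-0.2  0.2  5.8] op 0.0127
```

View pics/d_side.png

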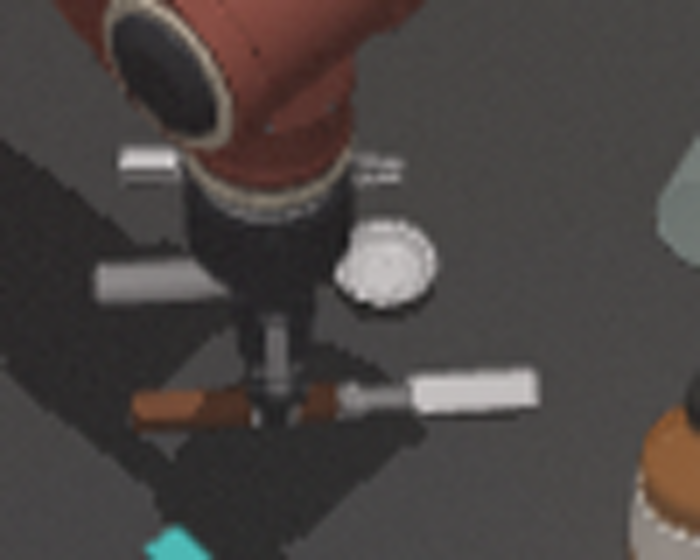

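Held by the front half of the handle. I'll lift and check for droop.

Emit:
play_rows([
  {"x": 0, "y": 0, "z": 2, "turn": 0, "jaw": 0},
  {"x": 0, "y": 0, "z": 3, "turn": 0, "jaw": 0},
  {"x": -1, "y": 3, "z": 3, "turn": -0.9, "jaw": 0},
  {"x": -1, "y": 4, "z": 2, "turn": -0.9, "jaw": 0},
  {"x": -1, "y": 4, "z": 1, "turn": -0.9, "jaw": 0},
  {"x": -1, "y": 4, "z": 0, "turn": -0.9, "jaw": 0},
  {"x": 0, "y": 4, "z": 0, "turn": -0.9, "jaw": 0},
  {"x": 0, "y": 4, "z": 0, "turn": -0.6, "jaw": 0},
])

```text
t: 6.03
tool_pos: [0.4036, -0.1327, 0.1132]
tool_rot: [-0.087, -2.181, 2.181]
contact_force: [1.0, 0.4, -0.7]
opening: 0.0121
```

Emit:
play_rows([
  {"x": 0, "y": 4, "z": 0, "turn": 0, "jaw": 0},
  {"x": 0, "y": 4, "z": 0, "turn": 0, "jaw": 0},
  {"x": 0, "y": 4, "z": 0, "turn": 0, "jaw": 0},
  {"x": 0, "y": 0, "z": 0, "turn": 0, "jaw": 0},
  {"x": 0, "y": 0, "z": 0, "turn": 0, "jaw": 0},
])

```text
t: 6.45
tool_pos: [0.4041, -0.0125, 0.113]
tool_rot: [-0.078, -2.184, 2.185]
contact_force: [-0.2, 0.4, -0.3]
opening: 0.0123
```

```bash
python3 st.py; python3 - <<'E'
from h import *
S=eyes.get_image("side");crop(S,250,120,410,240,5,"e_side")
a=[d for d in pinpoint("side","spatula_tip")]; print([(round(d["score"],2),np.round(d["point"],1)) for d in a])
T=eyes.get_image("top");crop(T,220,110,340,220,6,"e_top")
a=[d for d in pinpoint("top","spatula_tip")]; print([(round(d["score"],2),np.round(d["point"],1)) for d in a])
E
```

```text
t 6.45 tcp [ 0.4041 -0.0125  0.113 ] jaw axis yaw -94.13 fing [-0.001 -0.    -1.   ] q [-0.22 -0.42  2.22 -0.    1.34  1.43] F [-0.2  0.4 -0.3] op 0.0123
[(0.87, array([340.4, 392.4])), (0.79, array([300. , 275.3])), (0.65, array([254.5, 280. ])), (0.56, array([336.2, 163.3]))]
[(0.67, array([276., 178.])), (0.66, array([472.6, 197.8])), (0.53, array([381. , 215.8])), (0.46, array([387.4, 257. ])), (0.37, array([262.5, 131.1])), (0.16, array([217.1, 146.3]))]
```

View pics/e_side.png

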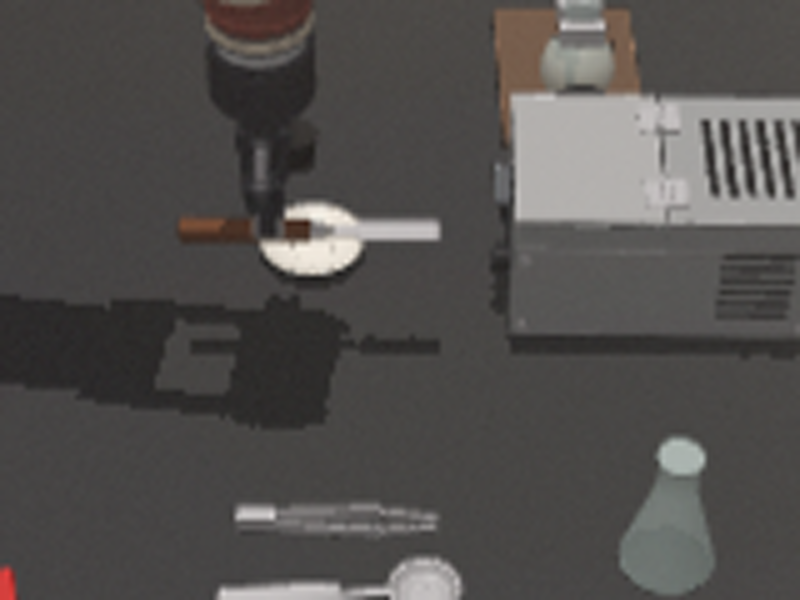

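View pics/e_top.png

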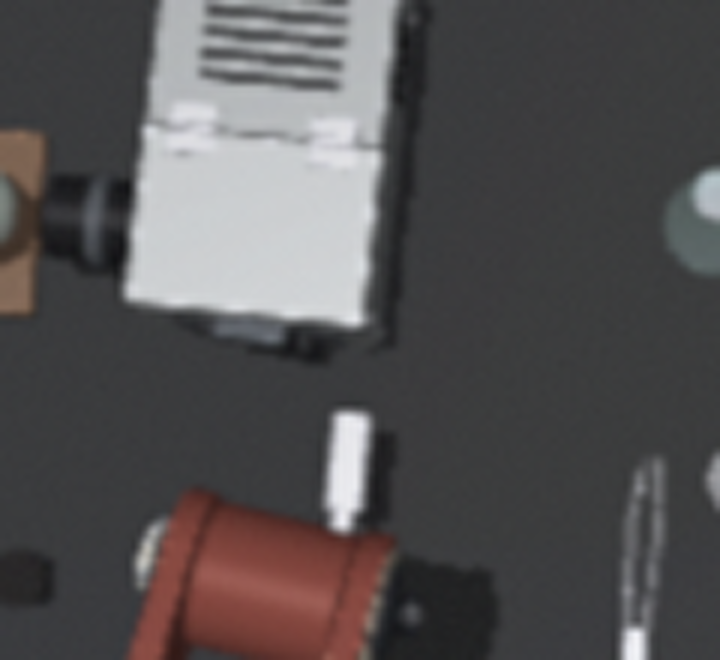

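```bash
cat > tip.py <<'E'
from fit import *
# sp: side px [tip, handle rear centre, junction]; tp: top px [tip, blade rear]
def spfit(S,T,sp,tp,yaw):
    Ls=np.array([[.145,0,0.],[-.05,0,0],[.05,0,0]]); Lt=np.array([[.145,0,0],[.084,0,0]])
    def X(p,L):
        d=np.array([np.cos(p[3])*np.cos(p[4]),np.sin(p[4])*np.cos(p[3]),np.sin(p[3])]); return p[:3]+L[:,:1]*d
    f=lambda p:np.r_[(proj(S,X(p,Ls[:len(sp)]))-sp).ravel(),(proj(T,X(p,Lt))-tp).ravel(),(p[4]-yaw)*100]
    r=least_squares(f,[.42,0,.1,0,yaw]); return r.x,X(r.x,Ls[:1])[0],r.fun
E
python3 - <<'E'
from tip import *
S=eyes.get_image("side");T=eyes.get_image("top")
p,t,f=spfit(S,T,up([[440,230],[180,230],[312,230]],250,120,5),up([[352,411],[346,512]],220,110,6),-.072)
print(p.round(4),np.degrees(p[3:]).round(1),"tip",t.round(4),f.round(1))
E
```

```text
[ 0.3875 -0.0154  0.1155  0.015  -0.0719] [ 0.9 -4.1] tip [ 0.5321 -0.0258  0.1176] [-0.1  0.  -0.4  0.1 -0.1  0.   0.3  0.1 -0.3 -0.8  0. ]
```

Emit:
play_rows([
  {"x": 0, "y": 2.0, "z": 0, "turn": -0.3, "jaw": 0},
  {"x": 0, "y": 2.5, "z": 0, "turn": 0, "jaw": 0},
  {"x": 1.5, "y": 2.4, "z": 0, "turn": 0, "jaw": 0},
  {"x": 2, "y": 0, "z": 0, "turn": 0, "jaw": 0},
  {"x": 2, "y": 0, "z": 0, "turn": 0, "jaw": 0},
  {"x": 0, "y": 0, "z": 0, "turn": 0, "jaw": 0},
  {"x": 0, "y": 0, "z": 0, "turn": 0, "jaw": 0},
])

```text
t: 7.33
tool_pos: [0.4601, 0.0537, 0.1135]
tool_rot: [-0.091, -2.178, 2.178]
contact_force: [0.4, -0.2, -0.5]
opening: 0.0125
```

```bash
python3 st.py; python3 - <<'E'
from h import *
S=eyes.get_image("side");crop(S,270,120,400,210,6,"f_side")
T=eyes.get_image("top");crop(T,220,110,320,200,7,"f_top")
E
```

```text
t 7.33 tcp [0.4601 0.0537 0.1135] jaw axis yaw -94.83 fing [-0.001  0.    -1.   ] q [-0.04 -0.24  2.09 -0.    1.29  1.61] F [ 0.4 -0.2 -0.5] op 0.0125
```

View pics/f_side.png

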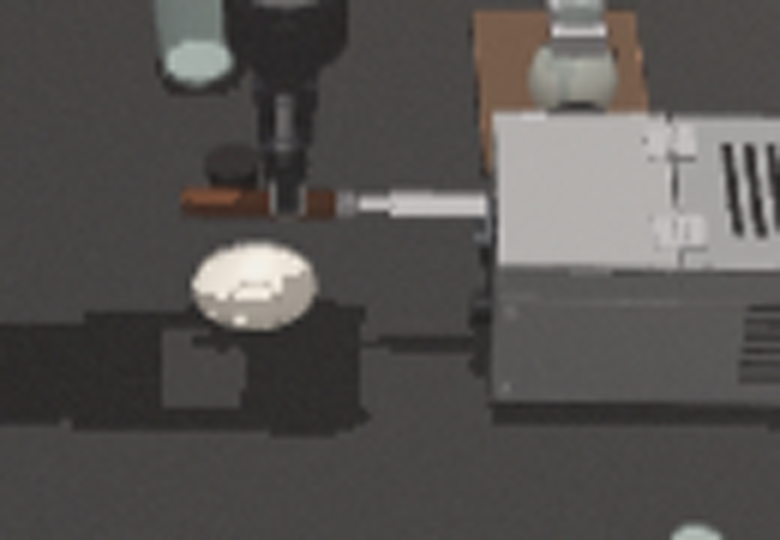

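View pics/f_top.png

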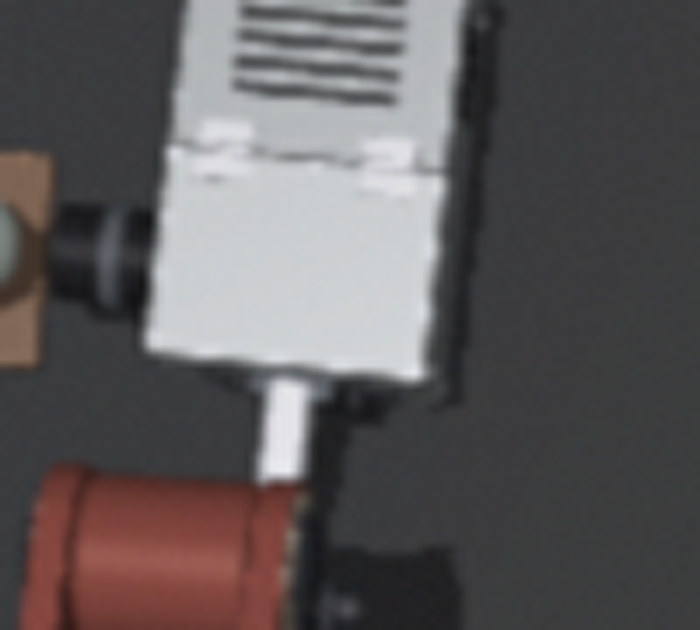

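The blade is over the ledge, with the tip at top crop (288,378), and centred on the notch. I'll lower it to feel for the ledge.

Emit:
play_rows([
  {"x": 0, "y": 0, "z": -0.3, "turn": 0.2, "jaw": 0},
  {"x": 0, "y": 0, "z": -0.3, "turn": 0, "jaw": 0},
  {"x": 0, "y": 0, "z": 0, "turn": 0, "jaw": 0},
])

```text
t: 7.68
tool_pos: [0.4587, 0.0544, 0.1067]
tool_rot: [-0.085, -2.18, 2.18]
contact_force: [-0.2, 1.0, -0.8]
opening: 0.0121
```

Emit:
play_rows([
  {"x": 0, "y": 0, "z": -0.2, "turn": 0, "jaw": 0},
  {"x": 0, "y": 0, "z": 0, "turn": 0, "jaw": 0},
])

```text
t: 7.85
tool_pos: [0.4592, 0.0546, 0.1052]
tool_rot: [-0.086, -2.181, 2.181]
contact_force: [0.0, -0.2, -1.4]
opening: 0.0124
```

Emit:
play_rows([
  {"x": 0, "y": 0, "z": -0.2, "turn": 0, "jaw": 0},
  {"x": 0, "y": 0, "z": 0, "turn": 0, "jaw": 0},
])

```text
t: 8.02
tool_pos: [0.4595, 0.0546, 0.1033]
tool_rot: [-0.086, -2.181, 2.181]
contact_force: [-0.0, 0.3, -1.9]
opening: 0.0125
```

Emit:
play_rows([
  {"x": 0, "y": 0, "z": -0.2, "turn": 0, "jaw": 0},
  {"x": 0, "y": 0, "z": 0, "turn": 0, "jaw": 0},
])

```text
t: 8.18
tool_pos: [0.4597, 0.0546, 0.1015]
tool_rot: [-0.086, -2.181, 2.181]
contact_force: [0.2, 0.0, -0.2]
opening: 0.0126
```

Emit:
play_rows([
  {"x": 0, "y": 0, "z": -0.2, "turn": 0, "jaw": 0},
  {"x": 0, "y": 0, "z": 0, "turn": 0, "jaw": 0},
])

```text
t: 8.35
tool_pos: [0.46, 0.0546, 0.0997]
tool_rot: [-0.087, -2.181, 2.181]
contact_force: [0.1, 1.0, 1.3]
opening: 0.0125
```

```bash
python3 st.py; python3 - <<'E'
from h import *
print(ctrl.get_obs()["wrist_torque"])
S=eyes.get_image("side");crop(S,290,130,390,190,8,"g_side")
T=eyes.get_image("top");crop(T,220,110,320,200,7,"g_top")
E
```

```text
t 8.35 tcp [0.46   0.0546 0.0997] jaw axis yaw -94.53 fing [ 0.001  0.    -1.   ] q [-0.04 -0.23  2.1   0.    1.27  1.61] F [0.1 1.  1.3] op 0.0125
[-0.0308817  -0.19043359  0.04524244]
```

View pics/g_side.png

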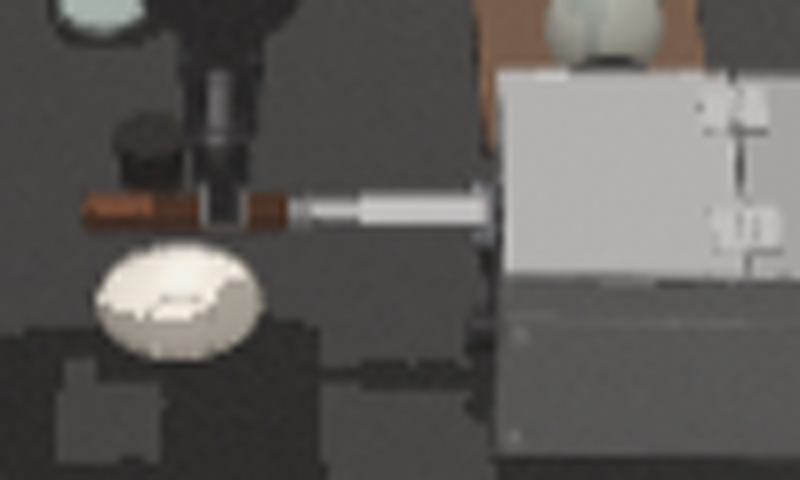

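Contact with the ledge at TCP z of about 0.100, confirmed by wrist torque -0.19 N m. I'll raise 3.5 mm and enter.

Emit:
play_rows([
  {"x": 0, "y": 0, "z": 0.35, "turn": 0, "jaw": 0},
  {"x": 0, "y": 0, "z": 0, "turn": 0, "jaw": 0},
  {"x": 0.4, "y": -0.03, "z": 0, "turn": 0, "jaw": 0},
  {"x": 0.4, "y": -0.03, "z": 0, "turn": 0, "jaw": 0},
  {"x": 0, "y": 0, "z": 0, "turn": 0, "jaw": 0},
])

```text
t: 8.87
tool_pos: [0.4683, 0.0539, 0.1031]
tool_rot: [-0.087, -2.181, 2.181]
contact_force: [0.3, 0.7, -0.6]
opening: 0.0124
```

Emit:
play_rows([
  {"x": 0.5, "y": -0.04, "z": 0, "turn": 0, "jaw": 0},
  {"x": 0.5, "y": -0.04, "z": 0, "turn": 0, "jaw": 0},
  {"x": 0.4, "y": -0.03, "z": 0, "turn": 0, "jaw": 0},
  {"x": 0, "y": 0, "z": 0, "turn": 0, "jaw": 0},
])

```text
t: 9.2
tool_pos: [0.4826, 0.0527, 0.1033]
tool_rot: [-0.087, -2.181, 2.181]
contact_force: [0.2, -0.1, -0.8]
opening: 0.0124
```

```bash
python3 st.py; python3 - <<'E'
from h import *
print(ctrl.get_obs()["wrist_torque"])
S=eyes.get_image("side");crop(S,290,130,390,190,8,"h_side")
E
```

```text
t 9.2 tcp [0.4826 0.0527 0.1033] jaw axis yaw -94.54 fing [ 0. -0. -1.] q [-0.04 -0.17  2.05  0.    1.26  1.61] F [ 0.2 -0.1 -0.8] op 0.0124
[0.01059513 0.01694681 0.02064439]
```

View pics/h_side.png

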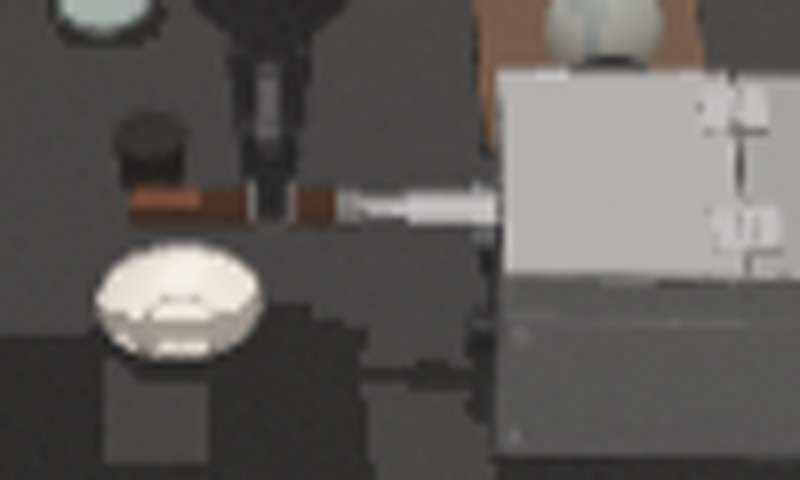

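Emit:
play_rows([
  {"x": 0, "y": 0, "z": 0.5, "turn": 0, "jaw": 0},
  {"x": 0, "y": 0, "z": 0.5, "turn": 0, "jaw": 0},
  {"x": 0, "y": 0, "z": 0.5, "turn": 0, "jaw": 0},
  {"x": 0, "y": 0, "z": 0.5, "turn": 0, "jaw": 0},
  {"x": 0, "y": 0, "z": 0.5, "turn": 0, "jaw": 0},
  {"x": 0, "y": 0, "z": 0, "turn": 0, "jaw": 0},
], squeeze=115)

```text
t: 9.75
tool_pos: [0.482, 0.0529, 0.1293]
tool_rot: [-0.088, -2.182, 2.182]
contact_force: [-0.9, -0.2, -3.9]
opening: 0.0112
```

```bash
python3 st.py; python3 - <<'E'
from h import *
print(ctrl.get_obs()["wrist_torque"])
S=eyes.get_image("side");crop(S,290,120,420,200,6,"i_side")
E
```

```text
t 9.75 tcp [0.482  0.0529 0.1293] jaw axis yaw -94.53 fing [ 0.001 -0.    -1.   ] q [-0.04 -0.21  2.03  0.    1.31  1.61] F [-0.9 -0.2 -3.9] op 0.0112
[0.05394246 0.39254934 0.00195517]
```

View pics/i_side.png

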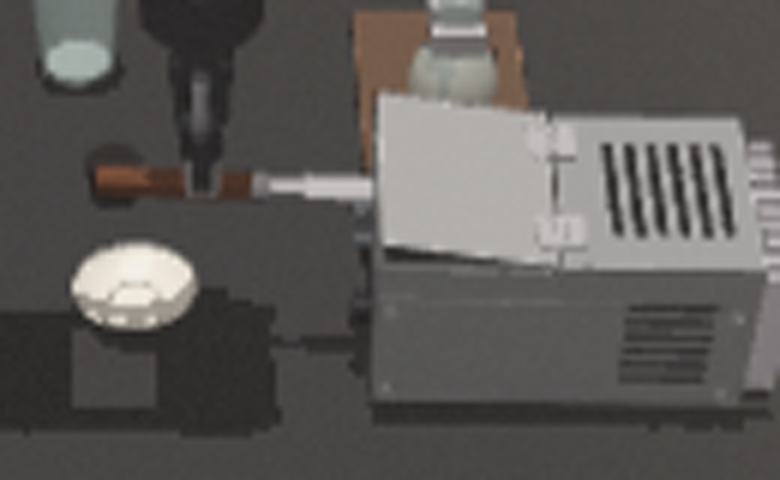

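The cover is rising, about 10° now. The spatula is slightly nose-down but holding.

Emit:
play_rows([
  {"x": 0.1, "y": 0, "z": 0.8, "turn": 0, "jaw": 0},
  {"x": 0.1, "y": 0, "z": 0.9, "turn": 0, "jaw": 0},
  {"x": 0.1, "y": 0, "z": 0.9, "turn": 0, "jaw": 0},
  {"x": 0.2, "y": -0.02, "z": 0.9, "turn": 0, "jaw": 0},
  {"x": 0.2, "y": -0.02, "z": 0.9, "turn": 0, "jaw": 0},
  {"x": 0.2, "y": -0.02, "z": 0.5, "turn": 0, "jaw": 0},
  {"x": 0, "y": 0, "z": 0, "turn": 0, "jaw": 0},
])

```text
t: 10.38
tool_pos: [0.4925, 0.0522, 0.1796]
tool_rot: [-0.091, -2.183, 2.183]
contact_force: [0.9, -0.1, -2.9]
opening: 0.0115
```

```bash
python3 st.py; python3 - <<'E'
from h import *
print(ctrl.get_obs()["wrist_torque"])
S=eyes.get_image("side");crop(S,290,100,420,200,6,"j_side")
E
```

```text
t 10.38 tcp [0.4925 0.0522 0.1796] jaw axis yaw -94.53 fing [ 0.005 -0.    -1.   ] q [-0.04 -0.23  1.97  0.    1.4   1.61] F [ 0.9 -0.1 -2.9] op 0.0115
[-0.02311872  0.06887077  0.00589318]
```

View pics/j_side.png

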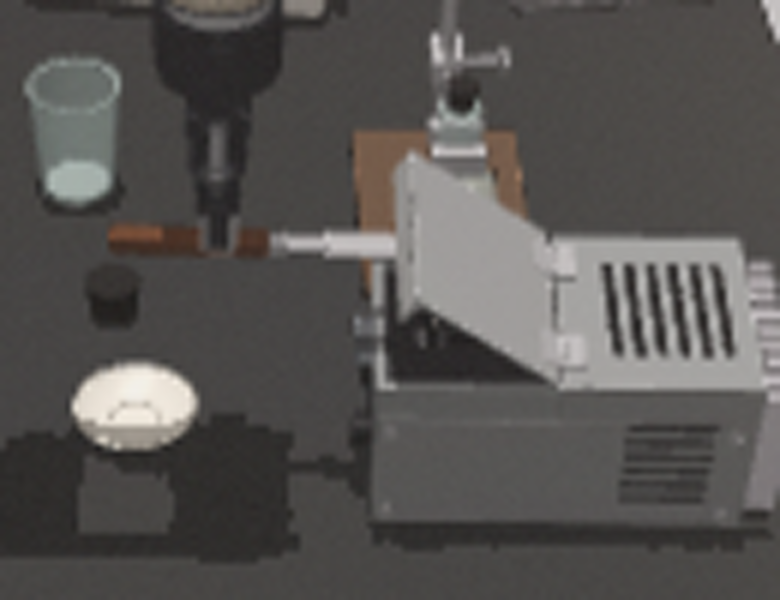

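Emit:
play_rows([
  {"x": 0.5, "y": -0.04, "z": 0.6, "turn": 0, "jaw": 0},
  {"x": 0.5, "y": -0.04, "z": 0.6, "turn": 0, "jaw": 0},
  {"x": 0.5, "y": -0.04, "z": 0.6, "turn": 0, "jaw": 0},
  {"x": 0.6, "y": -0.05, "z": 0.5, "turn": 0, "jaw": 0},
  {"x": 0.6, "y": -0.05, "z": 0.4, "turn": 0, "jaw": 0},
  {"x": 0.5, "y": -0.04, "z": 0.2, "turn": 0, "jaw": 0},
  {"x": 0, "y": 0, "z": 0, "turn": 0, "jaw": 0},
])

```text
t: 11.02
tool_pos: [0.5242, 0.0496, 0.2072]
tool_rot: [-0.089, -2.182, 2.182]
contact_force: [-0.9, -0.2, -1.2]
opening: 0.0115
```

```bash
python3 st.py; python3 - <<'E'
from h import *
print(ctrl.get_obs()["wrist_torque"])
S=eyes.get_image("side");crop(S,290,90,420,190,6,"k_side")
E
```

```text
t 11.02 tcp [0.5242 0.0496 0.2072] jaw axis yaw -94.54 fing [ 0.002 -0.    -1.   ] q [-0.05 -0.17  1.87  0.    1.44  1.6 ] F [-0.9 -0.2 -1.2] op 0.0115
[ 0.03569635  0.03166829 -0.00685052]
```

View pics/k_side.png

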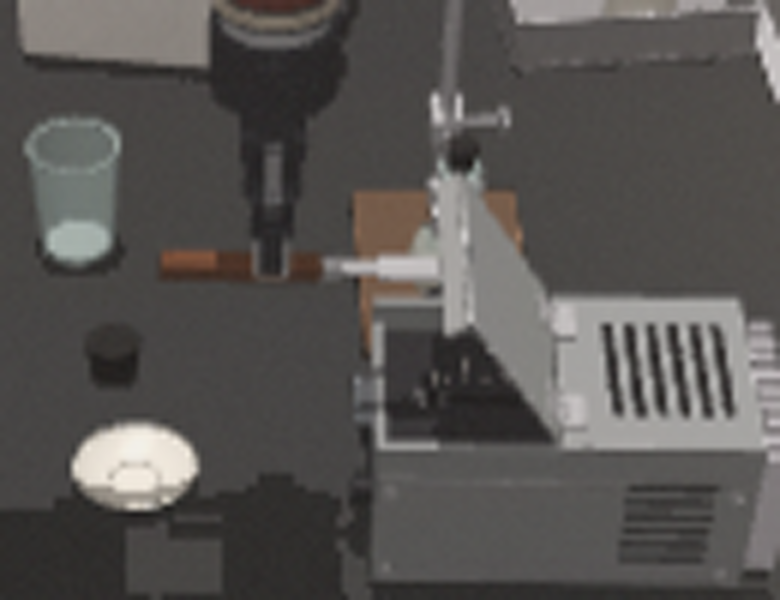

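Emit:
play_rows([
  {"x": 0.7, "y": -0.05, "z": 0, "turn": 0, "jaw": 0},
  {"x": 0.7, "y": -0.05, "z": 0, "turn": 0, "jaw": 0},
  {"x": 0.7, "y": -0.05, "z": 0, "turn": 0, "jaw": 0},
  {"x": 0.7, "y": -0.05, "z": -0.1, "turn": 0, "jaw": 0},
  {"x": 0.7, "y": -0.06, "z": -0.1, "turn": 0, "jaw": 0},
  {"x": 0.7, "y": -0.06, "z": 0, "turn": 0, "jaw": 0},
  {"x": 0, "y": 0, "z": 0, "turn": 0, "jaw": 0},
])

```text
t: 11.65
tool_pos: [0.5663, 0.0462, 0.2042]
tool_rot: [-0.088, -2.182, 2.182]
contact_force: [1.0, 0.2, -0.6]
opening: 0.011
```

```bash
python3 st.py; python3 - <<'E'
from h import *
print(ctrl.get_obs()["wrist_torque"])
S=eyes.get_image("side");crop(S,290,90,420,190,6,"l_side")
E
```

```text
t 11.65 tcp [0.5663 0.0462 0.2042] jaw axis yaw -94.54 fing [ 0.002 -0.    -1.   ] q [-0.05 -0.07  1.78 -0.    1.43  1.6 ] F [ 1.   0.2 -0.6] op 0.011
[-0.05577269 -0.02008852 -0.03936992]
```

View pics/l_side.png

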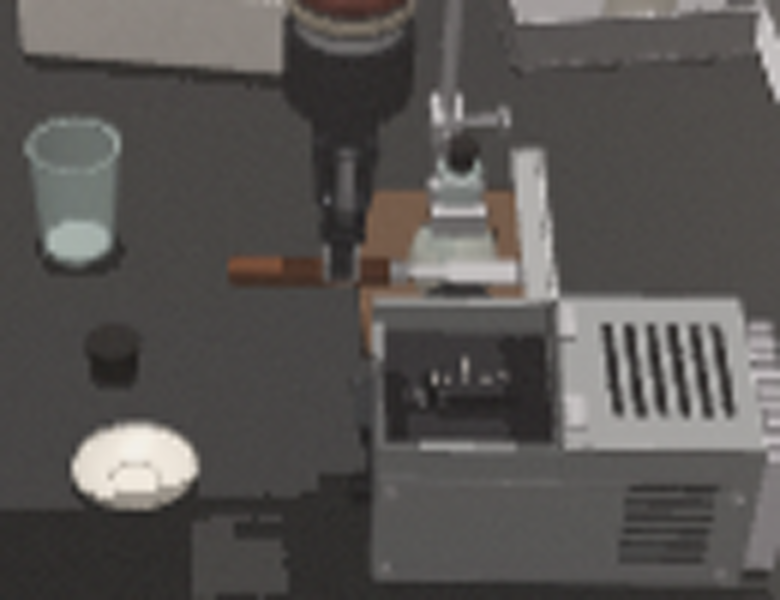

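Emit:
play_rows([
  {"x": 0.6, "y": -0.05, "z": 0, "turn": 0, "jaw": 0},
  {"x": 0.6, "y": -0.05, "z": 0, "turn": 0, "jaw": 0},
  {"x": 0.6, "y": -0.05, "z": 0, "turn": 0, "jaw": 0},
  {"x": 0.6, "y": -0.05, "z": 0, "turn": 0, "jaw": 0},
  {"x": 0.5, "y": -0.04, "z": 0, "turn": 0, "jaw": 0},
  {"x": 0.3, "y": -0.02, "z": 0, "turn": 0, "jaw": 0},
  {"x": 0, "y": 0, "z": 0, "turn": 0, "jaw": 0},
])

```text
t: 12.28
tool_pos: [0.5975, 0.0437, 0.2039]
tool_rot: [-0.087, -2.181, 2.181]
contact_force: [0.4, 0.9, -1.1]
opening: 0.0113
```

```bash
python3 st.py; python3 - <<'E'
from h import *
print(ctrl.get_obs()["wrist_torque"])
S=eyes.get_image("side");crop(S,290,90,420,190,6,"m_side")
E
```

```text
t 12.28 tcp [0.5975 0.0437 0.2039] jaw axis yaw -94.54 fing [ 0.001 -0.    -1.   ] q [-0.05  0.01  1.7  -0.    1.43  1.6 ] F [ 0.4  0.9 -1.1] op 0.0113
[-0.11190151 -0.03457939  0.08719093]
```

View pics/m_side.png

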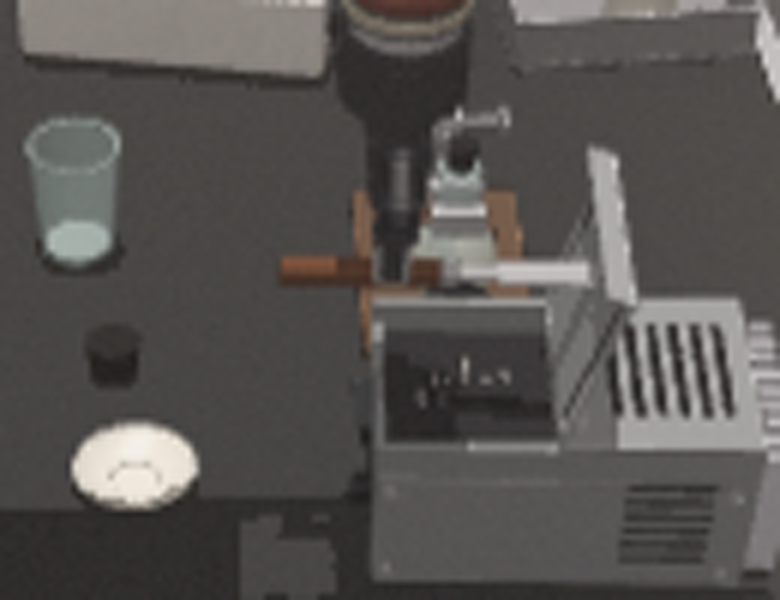

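The cover is past upright, at about 106°. I'll retreat and put the spatula back where it lay.

Emit:
play_rows([
  {"x": -1.5, "y": 0.1, "z": 0, "turn": 0, "jaw": 0},
  {"x": -3, "y": 0.2, "z": 0, "turn": 0, "jaw": 0},
  {"x": -3, "y": 0.2, "z": 0, "turn": 0, "jaw": 0},
  {"x": -3, "y": 0, "z": 0, "turn": 0, "jaw": 0},
  {"x": -2.5, "y": -3, "z": 0, "turn": 0, "jaw": 0},
  {"x": -2.5, "y": -3, "z": 0, "turn": 0, "jaw": 0},
  {"x": 0, "y": -3.5, "z": 0, "turn": 0.8, "jaw": 0},
  {"x": 0, "y": -3.5, "z": 0, "turn": 0.8, "jaw": 0},
])

```text
t: 13.0
tool_pos: [0.4408, -0.082, 0.2045]
tool_rot: [-0.057, -2.197, 2.199]
contact_force: [0.3, -0.0, -0.7]
opening: 0.0113
```

Emit:
play_rows([
  {"x": 0, "y": -3.5, "z": 0, "turn": 0.8, "jaw": 0},
  {"x": 0, "y": -3.5, "z": 0, "turn": 0.8, "jaw": 0},
  {"x": 0, "y": -3.5, "z": 0, "turn": 0.8, "jaw": 0},
  {"x": 0, "y": -3.5, "z": 0, "turn": 0.6, "jaw": 0},
  {"x": 0, "y": -3.5, "z": 0, "turn": 0.6, "jaw": 0},
  {"x": 0, "y": -3.5, "z": 0, "turn": 0, "jaw": 0},
  {"x": 0, "y": -3.5, "z": 0, "turn": 0, "jaw": 0},
  {"x": 0, "y": 0, "z": 0, "turn": 0, "jaw": 0},
])

```text
t: 13.67
tool_pos: [0.4412, -0.3316, 0.2045]
tool_rot: [-0.006, 2.213, -2.222]
contact_force: [-1.0, 0.3, -0.7]
opening: 0.0113
```

```bash
python3 st.py
```

```text
t 13.67 tcp [ 0.4412 -0.3316  0.2045] jaw axis yaw -89.62 fing [ 0.001 -0.004 -1.   ] q [-0.78 -0.11  1.81 -0.    1.43  0.79] F [-1.   0.3 -0.7] op 0.0113
```

Now I'll lower it to z of about 0.02.

Emit:
play_rows([
  {"x": 0, "y": -1.4, "z": -2, "turn": 0, "jaw": 0},
  {"x": 0, "y": -1.4, "z": -3, "turn": 0, "jaw": 0},
  {"x": 0, "y": 0, "z": -3, "turn": 0, "jaw": 0},
  {"x": 0, "y": 0, "z": -3, "turn": 0, "jaw": 0},
  {"x": 0, "y": 0, "z": -3, "turn": 0, "jaw": 0},
  {"x": 0, "y": 0, "z": -2, "turn": 0, "jaw": 0},
  {"x": 0, "y": 0, "z": -1, "turn": 0, "jaw": 0},
  {"x": 0, "y": 0, "z": 0, "turn": 0, "jaw": 0},
])

```text
t: 14.33
tool_pos: [0.4403, -0.3524, 0.0314]
tool_rot: [-0.017, 2.221, -2.213]
contact_force: [-0.8, 0.2, -1.5]
opening: 0.0114
```

```bash
python3 st.py;python3 - <<'E'
from h import *
S=eyes.get_image("side");crop(S,280,200,380,280,7,"n_side")
E
```

```text
t 14.33 tcp [ 0.4403 -0.3524  0.0314] jaw axis yaw -89.32 fing [-0.003  0.003 -1.   ] q [-0.81  0.12  1.9  -0.    1.13  0.75] F [-0.8  0.2 -1.5] op 0.0114
```

View pics/n_side.png

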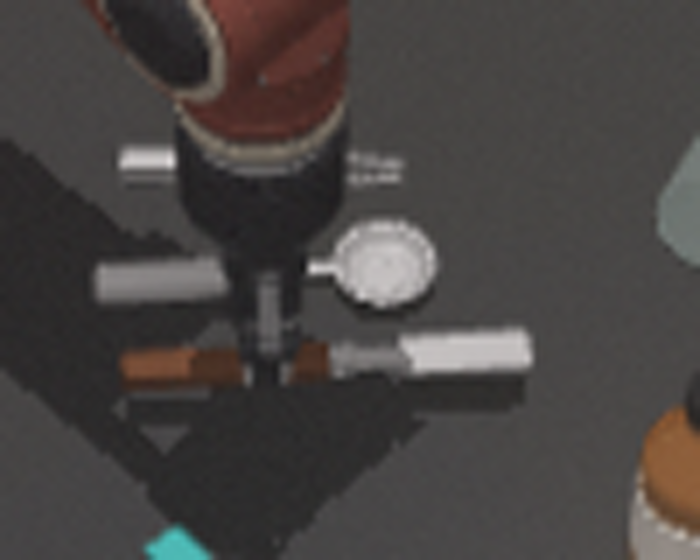

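Emit:
play_rows([
  {"x": 0.1, "y": -0.3, "z": -0.8, "turn": 0, "jaw": 0},
  {"x": 0.1, "y": -0.2, "z": -0.6, "turn": 0, "jaw": 0},
  {"x": 0, "y": 0, "z": -0.5, "turn": 0, "jaw": 0},
  {"x": 0, "y": 0, "z": -0.2, "turn": 0, "jaw": 0},
  {"x": 0, "y": 0, "z": 0, "turn": 0, "jaw": 0},
])

```text
t: 14.8
tool_pos: [0.4435, -0.359, 0.0127]
tool_rot: [-0.013, 2.217, -2.215]
contact_force: [0.6, 0.4, -1.1]
opening: 0.0116
```

```bash
python3 st.py
```

```text
t 14.8 tcp [ 0.4435 -0.359   0.0127] jaw axis yaw -89.34 fing [-0.     0.001 -1.   ] q [-0.81  0.16  1.89  0.    1.09  0.75] F [ 0.6  0.4 -1.1] op 0.0116
```

Emit:
play_rows([
  {"x": 0, "y": 0, "z": -0.2, "turn": 0, "jaw": 0},
  {"x": 0, "y": 0, "z": -0.2, "turn": 0, "jaw": 0},
  {"x": 0, "y": 0, "z": 0, "turn": 0, "jaw": 0},
  {"x": 0, "y": 0, "z": 0, "turn": 0, "jaw": 0},
])

```text
t: 15.13
tool_pos: [0.4436, -0.3591, 0.0091]
tool_rot: [-0.013, 2.216, -2.216]
contact_force: [0.1, 0.0, -1.3]
opening: 0.0113
```

Emit:
play_rows([
  {"x": 0, "y": 0, "z": 0, "turn": 0, "jaw": 2},
  {"x": 0, "y": 0, "z": 0, "turn": 0, "jaw": 3},
  {"x": 0, "y": 0, "z": 0, "turn": 0, "jaw": 4.5},
  {"x": 0, "y": 0, "z": 0, "turn": 0, "jaw": 4.5},
  {"x": 0, "y": 0, "z": 0.5, "turn": 0, "jaw": 4.5},
  {"x": 0, "y": 0, "z": 1.5, "turn": 0, "jaw": 4.5},
  {"x": 0, "y": 0, "z": 3, "turn": 0, "jaw": 4.5},
  {"x": 0, "y": 0, "z": 4, "turn": 0, "jaw": 4.5},
])

```text
t: 15.8
tool_pos: [0.4417, -0.3571, 0.0968]
tool_rot: [-0.018, 2.224, -2.212]
contact_force: [1.3, 0.2, -0.5]
opening: 0.0449
```

Emit:
play_rows([
  {"x": 0, "y": 0, "z": 4, "turn": 0, "jaw": 4.5},
  {"x": 0, "y": 1, "z": 4, "turn": 0, "jaw": 4.5},
  {"x": 0, "y": 3, "z": 3, "turn": -0.8, "jaw": 4.5},
  {"x": 0, "y": 4, "z": 2, "turn": -0.8, "jaw": 4.5},
  {"x": 0, "y": 4, "z": 0, "turn": -0.8, "jaw": 4.5},
  {"x": 0, "y": 4, "z": 0, "turn": -0.8, "jaw": 4.5},
  {"x": 0, "y": 4, "z": 0, "turn": -0.8, "jaw": 4.5},
  {"x": 0, "y": 4, "z": 0, "turn": -0.8, "jaw": 4.5},
])

```text
t: 16.47
tool_pos: [0.4433, -0.1207, 0.228]
tool_rot: [-0.082, -2.184, 2.185]
contact_force: [0.2, 0.3, 0.1]
opening: 0.045
```

```bash
python3 st.py;python3 - <<'E'
from h import *
S=eyes.get_image("side");crop(S,280,200,400,280,6,"o_side");crop(S,340,90,430,190,6,"o_side2")
print([(round(d["score"],2),np.round(d["point"],1)) for q in("tab_top","shutter_tab") for d in pinpoint("side",q)])
T=eyes.get_image("top");crop(T,225,90,305,170,7,"o_top")
print([(round(d["score"],2),np.round(d["point"],1)) for q in("tab_top","shutter_tab") for d in pinpoint("top",q)])
E
```

```text
t 16.47 tcp [ 0.4433 -0.1207  0.228 ] jaw axis yaw -94.22 fing [ 0.001 -0.    -1.   ] q [-0.43 -0.36  1.99  0.    1.51  1.22] F [0.2 0.3 0.1] op 0.045
[(0.52, array([362.8, 149.3])), (0.52, array([362.1, 155. ]))]
[(0.37, array([262.5, 152.7])), (0.27, array([259.7, 162.9])), (0.56, array([265.9, 156.7])), (0.18, array([327.3, 200.7]))]
```

View pics/o_side.png

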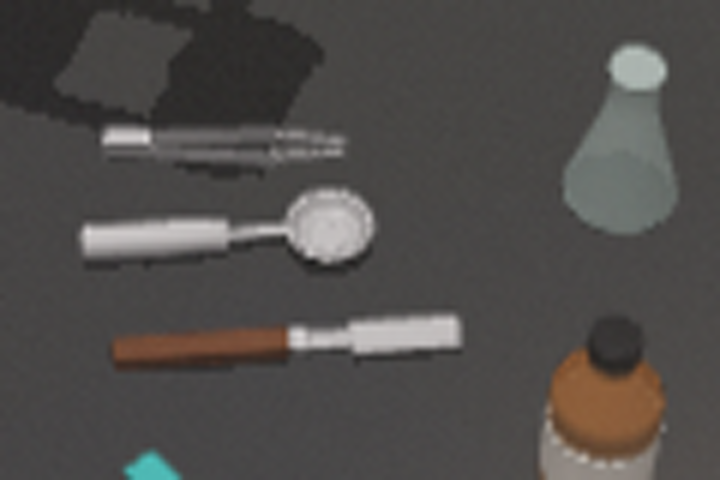

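View pics/o_side2.png

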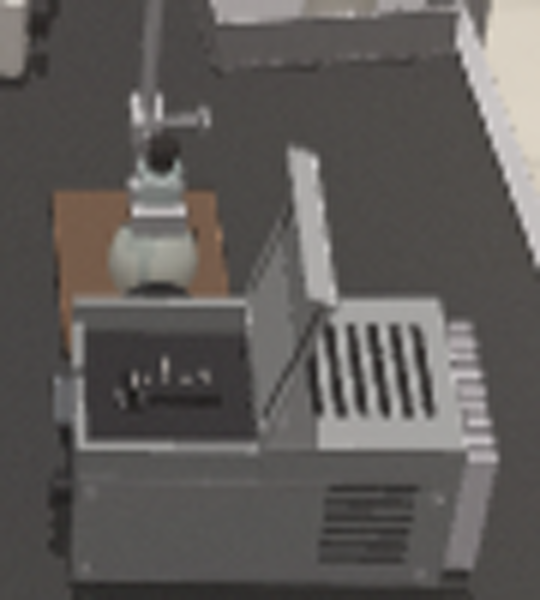

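View pics/o_top.png

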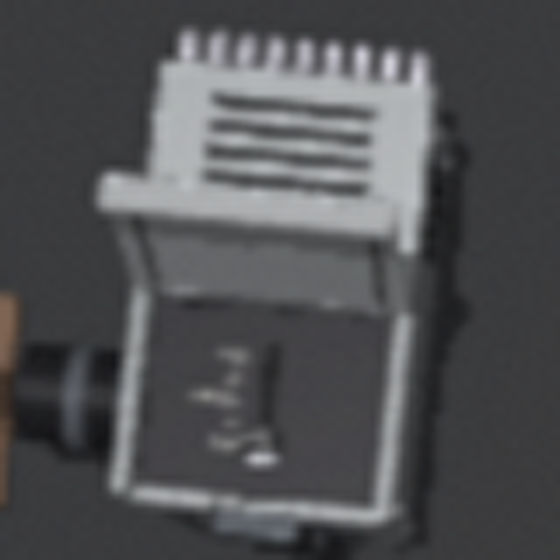

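The cover stays open, the spatula lies on the bench and the tab is shut, with its top mark at top pixel (262,155). I'll verify against the prediction.

```bash
python3 - <<'E'
from fit import *
S=eyes.get_image("side");T=eyes.get_image("top")
p=[.7075,.0352,-.0766]
L=[[x,y,.118] for x in(-.084,-.072) for y in(-.01,.01)]+[[-.078,0,.118]]
W=tf(p,L); print(W[-1])
crop(S,345,130,395,170,14,"p_side",proj(S,W)); crop(T,245,130,285,165,14,"p_top",proj(T,W))
E
```

```text
[0.62972872 0.04116896 0.118     ]
```

View pics/p_side.png

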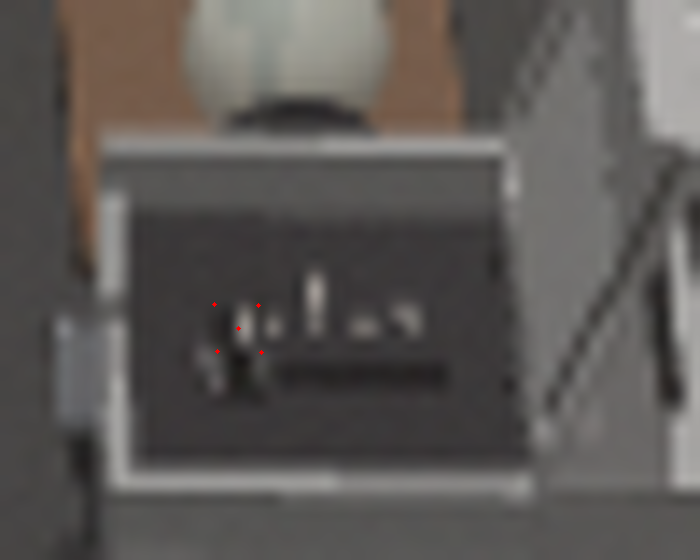

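View pics/p_top.png

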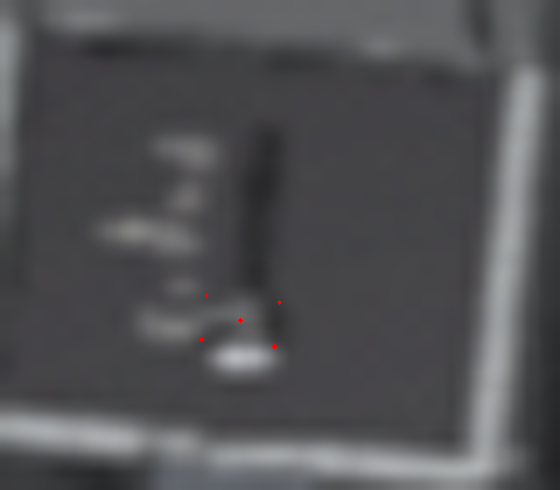

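Emit:
play_rows([
  {"x": 2, "y": 2.7, "z": 0, "turn": 0, "jaw": 4.5},
  {"x": 3, "y": 2.7, "z": 0, "turn": 0, "jaw": 4.5},
  {"x": 3, "y": 2.7, "z": 0, "turn": -0.2, "jaw": 4.5},
  {"x": 3, "y": 2.7, "z": 0, "turn": 0, "jaw": 4.5},
  {"x": 3, "y": 2.7, "z": -1, "turn": 0, "jaw": 4.5},
  {"x": 3, "y": 2.7, "z": -1.5, "turn": 0, "jaw": 4.5},
  {"x": 1.7, "y": 0, "z": -1.5, "turn": 0, "jaw": 4.5},
  {"x": 0, "y": 0, "z": 0, "turn": 0, "jaw": 4.5},
])

```text
t: 17.53
tool_pos: [0.6304, 0.0388, 0.1828]
tool_rot: [-0.075, -2.18, 2.18]
contact_force: [-1.0, -0.5, -1.1]
opening: 0.0453
```

```bash
python3 st.py
```

```text
t 17.53 tcp [0.6304 0.0388 0.1828] jaw axis yaw -94.31 fing [-0.006  0.    -1.   ] q [-0.06  0.11  1.64 -0.    1.4   1.59] F [-1.  -0.5 -1.1] op 0.0453
```

Emit:
play_rows([
  {"x": 0, "y": 0.2, "z": -1.5, "turn": 0, "jaw": 4.5},
  {"x": 0, "y": 0, "z": -1.5, "turn": 0, "jaw": 4.5},
  {"x": 0, "y": 0, "z": -1.5, "turn": 0, "jaw": 4.5},
  {"x": 0, "y": 0, "z": -1.0, "turn": 0, "jaw": 4.5},
  {"x": 0, "y": 0, "z": -0.5, "turn": 0, "jaw": 4.5},
  {"x": 0, "y": 0, "z": 0, "turn": 0, "jaw": 4.5},
  {"x": 0, "y": 0, "z": 0, "turn": 0, "jaw": 4.5},
])

```text
t: 18.12
tool_pos: [0.6295, 0.0405, 0.1277]
tool_rot: [-0.083, -2.183, 2.183]
contact_force: [0.2, -0.3, -0.1]
opening: 0.0449
```

```bash
python3 st.py;python3 - <<'E'
from h import *
S=eyes.get_image("side");crop(S,320,90,430,190,6,"q_side")
E
```

```text
t 18.12 tcp [0.6295 0.0405 0.1277] jaw axis yaw -94.35 fing [-0. -0. -1.] q [-0.05  0.15  1.69 -0.    1.31  1.59] F [ 0.2 -0.3 -0.1] op 0.0449
```

View pics/q_side.png

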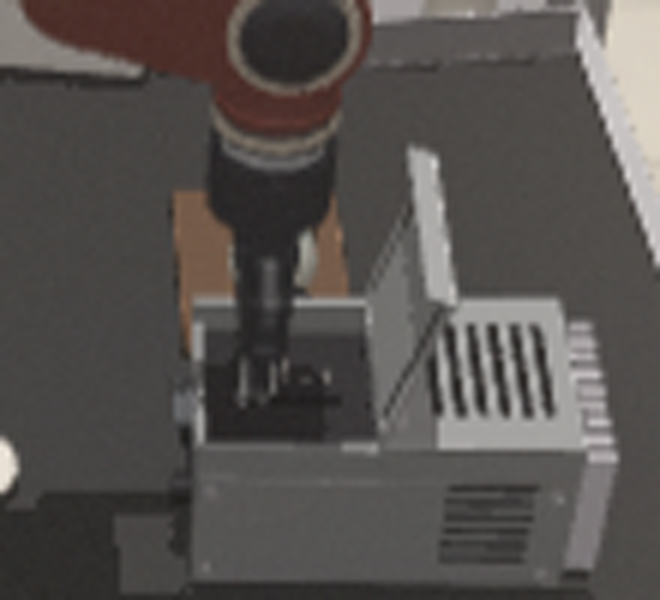

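Emit:
play_rows([
  {"x": 0.1, "y": 0.05, "z": -0.8, "turn": 0, "jaw": 4.5},
  {"x": 0, "y": 0, "z": -0.8, "turn": 0, "jaw": 4.5},
  {"x": 0, "y": 0, "z": 0, "turn": 0, "jaw": 4.5},
  {"x": 0, "y": 0, "z": 0, "turn": 0, "jaw": 3},
  {"x": 0, "y": 0, "z": 0, "turn": 0, "jaw": 2.5},
  {"x": 0, "y": 0, "z": 0, "turn": 0, "jaw": 2.2},
], squeeze=60)

```text
t: 18.67
tool_pos: [0.6308, 0.0415, 0.1118]
tool_rot: [-0.083, -2.183, 2.182]
contact_force: [-0.2, 0.6, 0.6]
opening: 0.022
```

Emit:
play_rows([
  {"x": 0, "y": 0, "z": 0, "turn": 0, "jaw": 1.5},
  {"x": 0, "y": 0, "z": 0, "turn": 0, "jaw": 0.5},
  {"x": 0, "y": 0, "z": 0, "turn": 0, "jaw": 0},
  {"x": 0, "y": 0, "z": 0, "turn": 0, "jaw": 0},
  {"x": 0, "y": 0, "z": 0, "turn": 0, "jaw": 0},
])

```text
t: 19.08
tool_pos: [0.6309, 0.0423, 0.1122]
tool_rot: [-0.083, -2.185, 2.181]
contact_force: [-1.0, 5.4, 1.2]
opening: 0.0172
```

```bash
python3 st.py
```

```text
t 19.08 tcp [0.6309 0.0423 0.1122] jaw axis yaw -94.32 fing [ 0.001  0.002 -1.   ] q [-0.05  0.17  1.69  0.    1.28  1.59] F [-1.   5.4  1.2] op 0.0172
```

Emit:
play_rows([
  {"x": 0, "y": 0.1, "z": 0, "turn": 0, "jaw": 0},
  {"x": 0, "y": 0, "z": 0, "turn": 0, "jaw": 0},
], squeeze=80)

```text
t: 19.25
tool_pos: [0.6309, 0.0424, 0.1123]
tool_rot: [-0.083, -2.183, 2.183]
contact_force: [-1.9, 2.8, 2.9]
opening: 0.016
```

Emit:
play_rows([
  {"x": 0.3, "y": -0.02, "z": 0, "turn": 0, "jaw": 0},
  {"x": 0.3, "y": -0.02, "z": 0, "turn": 0, "jaw": 0},
  {"x": 0.3, "y": -0.03, "z": 0, "turn": 0, "jaw": 0},
  {"x": 0.3, "y": -0.02, "z": 0, "turn": 0, "jaw": 0},
  {"x": 0, "y": 0, "z": 0, "turn": 0, "jaw": 0},
])

```text
t: 19.67
tool_pos: [0.6429, 0.0414, 0.1123]
tool_rot: [-0.081, -2.183, 2.182]
contact_force: [-4.8, 2.6, 7.1]
opening: 0.0161
```

```bash
python3 st.py
```

```text
t 19.67 tcp [0.6429 0.0414 0.1123] jaw axis yaw -94.34 fing [-0.001  0.    -1.   ] q [-0.05  0.19  1.66  0.    1.28  1.6 ] F [-4.8  2.6  7.1] op 0.0161
```

Emit:
play_rows([
  {"x": 0.3, "y": -0.02, "z": 0.05, "turn": 0, "jaw": 0},
  {"x": 0.3, "y": -0.03, "z": 0.05, "turn": 0, "jaw": 0},
  {"x": 0.3, "y": -0.02, "z": 0, "turn": 0, "jaw": 0},
  {"x": 0.2, "y": -0.02, "z": 0, "turn": 0, "jaw": 0},
  {"x": 0, "y": 0, "z": 0, "turn": 0, "jaw": 0},
  {"x": 0, "y": 0, "z": 0, "turn": 0, "jaw": 0},
])

```text
t: 20.17
tool_pos: [0.6524, 0.0406, 0.1123]
tool_rot: [-0.077, -2.181, 2.18]
contact_force: [-7.1, 2.6, 6.2]
opening: 0.0163
```

```bash
python3 st.py;python3 - <<'E'
from fit import *
S=eyes.get_image("side")
p=[.7075,.0352,-.0766]
crop(S,340,120,400,170,12,"r_side")
T=eyes.get_image("top");crop(T,235,90,295,170,7,"r_top")
E
```

```text
t 20.17 tcp [0.6524 0.0406 0.1123] jaw axis yaw -94.33 fing [-0.005  0.001 -1.   ] q [-0.05  0.22  1.64  0.    1.29  1.59] F [-7.1  2.6  6.2] op 0.0163
```

View pics/r_side.png

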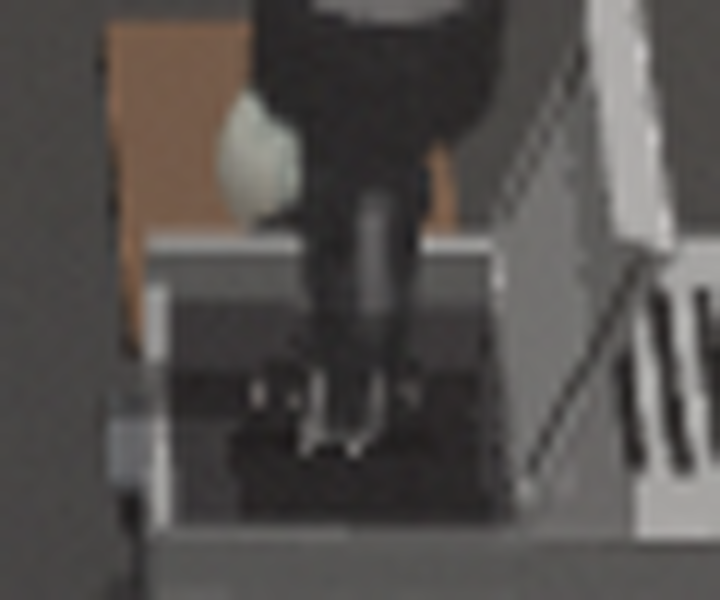

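View pics/r_top.png

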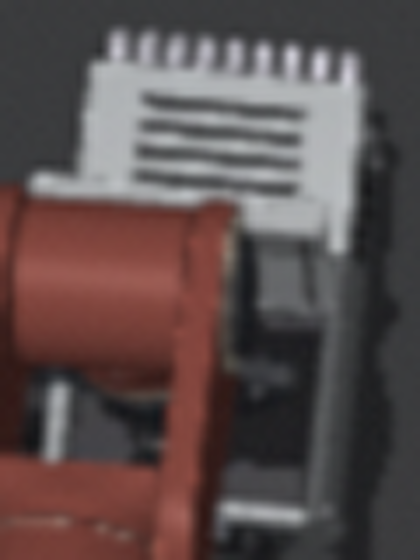

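Emit:
play_rows([
  {"x": 0.2, "y": -0.02, "z": 0, "turn": 0, "jaw": 0},
  {"x": 0, "y": 0, "z": 0, "turn": 0, "jaw": 0},
  {"x": 0, "y": 0, "z": 0, "turn": 0, "jaw": 0},
  {"x": 0, "y": 0, "z": 0, "turn": 0, "jaw": 0},
])

```text
t: 20.6
tool_pos: [0.6541, 0.0405, 0.1123]
tool_rot: [-0.077, -2.181, 2.18]
contact_force: [-7.3, 3.5, 5.0]
opening: 0.0158
```

```bash
python3 st.py
```

```text
t 20.6 tcp [0.6541 0.0405 0.1123] jaw axis yaw -94.33 fing [-0.005  0.001 -1.   ] q [-0.05  0.22  1.63  0.    1.29  1.59] F [-7.3  3.5  5. ] op 0.0158
```

Emit:
play_rows([
  {"x": 0.08, "y": 0, "z": 0, "turn": 0, "jaw": 0},
  {"x": 0, "y": 0, "z": 0, "turn": 0, "jaw": 0},
  {"x": 0, "y": 0, "z": 0, "turn": 0, "jaw": 0},
  {"x": 0, "y": 0, "z": 0, "turn": 0, "jaw": 0},
])

```text
t: 20.93
tool_pos: [0.6549, 0.0405, 0.1123]
tool_rot: [-0.077, -2.181, 2.18]
contact_force: [-7.7, 2.8, 6.5]
opening: 0.0162
```

```bash
python3 st.py;python3 - <<'E'
from fit import *
S=eyes.get_image("side"); cv2.imwrite("pics/s_side.png",S["img"][:,:,::-1])
crop(S,340,120,400,170,12,"s_crop")
E
python3 st.py
```

```text
t 20.93 tcp [0.6549 0.0405 0.1123] jaw axis yaw -94.33 fing [-0.005  0.    -1.   ] q [-0.05  0.22  1.63  0.    1.29  1.59] F [-7.7  2.8  6.5] op 0.0162
t 20.98 tcp [0.6549 0.0404 0.1123] jaw axis yaw -94.33 fing [-0.005  0.    -1.   ] q [-0.05  0.22  1.63  0.    1.29  1.59] F [-7.5  3.2  5.5] op 0.0163
```

View pics/s_side.png

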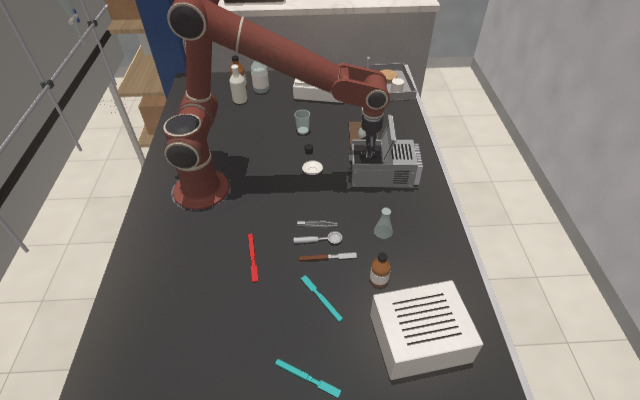

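View pics/s_crop.png

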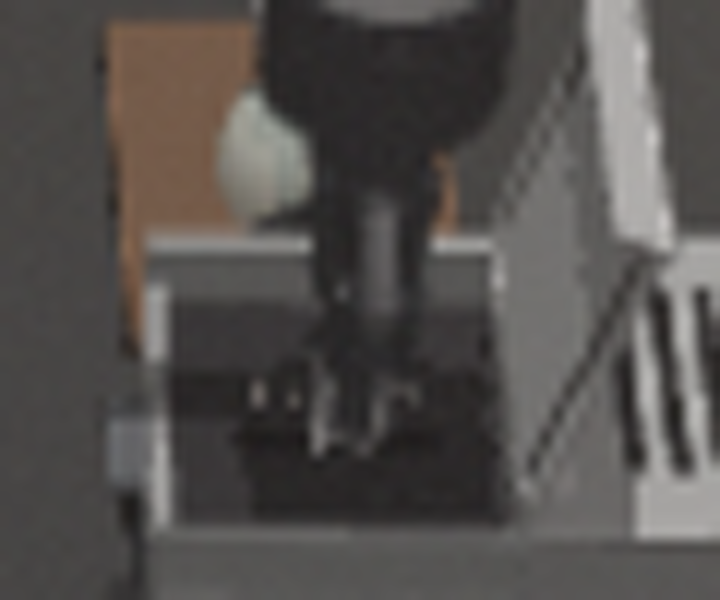

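The cover is open past upright, the spatula is on the bench and nothing else has moved. The tab has moved 24.0 mm and the force (about 7.6 N) matches half travel, so I'm handing in.

```bash
python3 -c "
from station import finish_job
print(finish_job())"
```

```text
the job is handed in; nothing more can be done
None
```

The job is done and handed in at about 21 s of the 58 s allowed. The arm is still holding the shutter tab at half travel.

- **Cover:** I took the brown-handled spatula, slid its blade into the pry notch, and lifted and pushed the cover back to about 106°. It stayed there in every later picture.
- **Spatula:** I laid it back on the bench where it had been. The last side view showed the bystander items in place.
- **Shutter tab:** I gripped the tab at its shut end and slid it slowly forward. The gripper moved 24.0 mm in total, and it never went beyond that.

**Last checks on the tab:**
- The push against the spring read about 7.5–7.7 N, close to the 8 N expected at half travel.
- The fingers hid the half mark in both cameras. By the marks still visible, the finger centre looked up to 2 mm past half, which is within the picture's accuracy.
- A steady 5–6 N upward force remained on the tool, probably the fingertips touching the deck. It is well below the 40 N limit.

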